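# Hang the last feeding cup on the drying caddy and lift the caddy level

## Task

Take the rinsed white feeding cup that lies on its side on the two-bar wire rest and hang it upside down, as far as it goes, over the empty peg of the grey drying caddy, letting go of it while the caddy stands on the table. Then take the caddy by its central handle, lift it straight up so that its underside is about 10 cm above the table, with both cups staying on their pegs, and keep it level and still there; finish while holding it up by the handle alone, nothing is put down. Leave the other things on the table where they are.

Things in the scene. Friction and masses are not known exactly. Their poses are not given: they have to be found in the camera images.
- cup: the loose white plastic cup to hang: straight and round, 52 outside diameter, 90 long, wall 3, closed base 4 thick, about 60 g. Origin at the centre of the outside of its closed base; z runs from base to open mouth. It starts lying on the rest, z level, mouth pointing to the robot's right (-y, within about 25 degrees), axis 75 above the table
- cup_mid (a point): the middle of that cup, on its axis 45 from the base; axes as cup
- rest: fixed wire draining rest: a dark plate 100 x 80 x 6 with two steel bars of 8 diameter along its x, 100 long, centres 32 apart and 50 above the table; the cup lies between them along x, its middle over the rest's centre. Origin at the centre of the underside
- caddy: loose grey plastic drying caddy, about 0.45 kg: a flat tray 110 (x) x 270 (y), 10 thick, low edge to 19; origin at the centre of its underside, z up. Two upright pegs at y = +90 and -90 (34 diameter up to 40 high, 28 to 96, tapering to 18 at the tip, 115). A post 12 x 20 in the middle carries the handle. A cup fully home rests its inside base on the peg tip: its origin is then 119 above the caddy's underside
- handle (a point): centre of the caddy's handle: a flat-sided upright grip plate 14 thick (caddy x), 70 long (caddy y), 36 high, 188 above the caddy's underside; its top is at 206. Axes as caddy
- peg_empty (a point): the tip of the empty peg, on the peg's axis at caddy y = -90, 115 above the caddy's underside; axes as caddy
- peg_taken (a point): the tip of the other peg, at caddy y = +90, on which a cup already hangs; axes as caddy
- cup_other: the second cup, the same as the first, already hanging upside down on the other peg; origin at the centre of its closed base, which is uppermost; its z axis points to its mouth, down. Loose: it only rests on the peg
- dish: bystander, leave it: brown clay water dish, round, 90 across, 30 high. Origin at the underside, near its middle
- tub_low: bystander, leave it: clear lidded tub 80 x 80 x 45 high. Origin at the underside, near its middle
- tub_left: bystander, leave it: clear lidded tub 100 x 80 x 60 high. Origin at the underside, near its middle
- jar: bystander, leave it: amber jar with a black cap, 68 across, 100 high. Origin at the underside, near its middle
- brush: bystander, leave it: cleaning brush lying flat, about 200 long. Origin at the underside, near its middle
- hide: bystander, leave it: dark wooden reptile hide, a low dome 90 across, 45 high. Origin at the underside, near its middle
Things that resemble listed ones, but are neither listed nor needed, are in the scene too. What is shaped like the cup but purple or yellow is not meant.

How it is judged (in metres and radians):
On the way, in this order (a step that is already met when the one before it is completed fails the run):
1. the cup hangs upside down fully home on the empty peg, let go, with the caddy standing on the table (horizontal distance between cup_mid and peg_empty below 0.02 m and z of cup in the frame of caddy between 0.112 and 0.128 m and angle between each of cup, cup_other's own z axis and vertical above 2.78 rad and horizontal distance between cup_other and peg_taken below 0.02 m and z of cup_other in the frame of caddy between 0.112 and 0.128 m and contact force between each of cup, cup_other and the fingers below 0.1 N and linear speed of caddy below 0.02 m/s and angular speed of caddy below 0.15 rad/s and linear speed of cup below 0.04 m/s and height (world z) of caddy below 0.01 m and angle between caddy's own z axis and vertical below 0.05 rad), for 0.2 s.
2. the caddy is lifted 60 to 160 mm by the handle and kept level and still, both cups on their pegs (horizontal distance between cup_mid and peg_empty below 0.02 m and z of cup in the frame of caddy between 0.112 and 0.128 m and angle between each of cup, cup_other's own z axis and vertical above 2.78 rad and horizontal distance between cup_other and peg_taken below 0.02 m and z of cup_other in the frame of caddy between 0.112 and 0.128 m and contact force between each of cup, cup_other and the fingers below 0.1 N and linear speed of caddy below 0.02 m/s and angular speed of caddy below 0.15 rad/s and linear speed of cup below 0.04 m/s and height (world z) of caddy between 0.06 and 0.16 m and angle between caddy's own z axis and vertical below 0.1 rad and contact force between caddy and the fingers above 1 N and distance of caddy from where it was at the start of the episode below 0.18 m and contact force between caddy and rest below 0.1 N and contact force between caddy and jar below 0.1 N and contact force between caddy and tub_left below 0.1 N and contact force between caddy and tub_low below 0.1 N and contact force between caddy and dish below 0.1 N), for 0.5 s.
At the end, for the whole second after the job is handed in: Caddy held up by the fingers, underside 60-160 mm above the table, tilt under 0.10 rad, under 20 mm/s and 0.15 rad/s, within 180 mm of its start, resting on nothing; both cups inverted (0.36 rad), within 20 mm of their peg axes, base 112-128 mm above the caddy's underside, untouched by the fingers (all of step 2); the arm keeps its last pose, push and grip.
It fails at once if the second cup comes off its peg (horizontal distance between peg_taken and cup_other above 0.03 m).
It fails at once if the caddy is tipped over (more than 0.4 rad) (angle between caddy's own z axis and vertical above 0.4 rad).
It fails at once if another thing on the table is moved more than 30 mm (distance of any of dish, tub_low, tub_left, jar, brush, hide from where it was at the start of the episode above 0.03 m).
It also fails if it takes over 64 s, if anything falls off the work surface, if the arm or the gripper's body presses on something with over 40 N, if the wrist force passes 120 N, or if a joint passes its speed limit or range.

## Robot

A 6-joint arm with a two-finger parallel gripper is mounted at the origin on the work surface. World frame = base frame: x ahead of the robot, y to its left, z up, the work surface at z = 0. Lengths are in m, angles in degrees, forces in N, time in s.
With the tool pointing down it reaches from about 0.4 to 0.825 m from the base axis. Payload 7 kg.
Tool frame: the origin (TCP) lies midway between the tips of the shut fingers; the grasp point (between the pads) lies 19 mm behind it; z points along the fingers, y is the direction in which the jaws open and shut (so a half turn about z gives the same grasp; the last joint's range is limited). The gripper opens to 88 mm and grips with 3 to 60 N. Pads are 19 mm wide; open, the fingers measure 130 mm over their backs; the gripper's body (78 mm by 193 mm) begins 47 mm behind the grasp point.
Start: joints at [87.611, 20.546, 0.682, 0, -70.136, -16.507], TCP at [0.219, 0.639, 0.227] pointing down, gripper open.
Joint ranges: [-176.03, 176.03], [-82.01, 121.73], [-58.28, 71.71], [-173.87, 95.51], [-174.79, -0.11], [-173.66, 173.66]. Speed limits (degrees/s): [136.94, 136.94, 172.46, 180, 180, 180].

## Interface

Orientations are given as a 3x3 rotation matrix whose columns are the frame's x, y, z axes.
In Python, from rig import robot gives the robot as it stands. Calls block until the motion is done:
- robot.goto(position, orientation): joint-space move of the TCP to a pose.
- robot.servo_line(position, ori=None, speed=0.15): straight line of the TCP; ori=None keeps the orientation; speed is the mean speed in m/s.
- robot.movej(angles): joint-space move.
- robot.move_gripper(opening): opening from 0.0 (shut) to 1.0 (fully open); the grip force is fixed at half the most; returns when the fingers have stopped.
- robot.dwell(seconds).
- robot.ik(position, orientation): joint angles nearest the present ones, or None.
- robot.grab_frame(name): name is "scene" or "side" or "wrist"; returns (picture, depth): 420x560x3 uint8, red, green, blue; 420x560 float32, m along the optical axis (not along the pixel's ray), 0 where there is no reading.
- robot.camera_info(name): a dict with "vfov" (degrees; the focal length in pixels is half the picture's height over the tangent of half this angle, whatever the lens; pixels are square), "cx", "cy" (the principal point, pixels), "view" (4x4, takes a point from world to camera coordinates); the wrist camera has in their place "T_tool_cam" (4x4, takes a point from camera to tool coordinates, whose origin is the TCP and whose axes are the flange's). Camera axes: x right, y down, z forward; pixel columns grow to the right and rows downward; lengths in m; the calibration is good to about 2 mm. A picture is of the moment at which its call begins: read the wrist's pose just before it. camera_info takes no time and is no camera call.
A pose or a line that the arm cannot do raises robot.Unreachable and nothing moves.
- robot.job_done(): hands the job in, once; it reports no verdict.
Readings, each from a call of its own:
- robot.read_t(): time.
- robot.read_qpos(): joint angles.
- robot.read_qvel(): joint speeds.
- robot.read_effort(): joint torques, N m.
- robot.read_position(): TCP position.
- robot.read_tcp_rot(): TCP orientation.
- robot.read_force(): force on the tool from outside, world axes, zero at the start.
- robot.read_ft_torque(): the same for the moment, N m.
- robot.read_grip_width(): opening from 0.0 (shut) to 1.0 (fully open).
Only numpy, scipy, OpenCV 4.12 (cv2) and the standard library are available. Lean on these libraries where they do the work, as an engineer would, in place of code of your own. Each camera call takes 0.05 s, during which the arm holds its last target.

## Working session

There is one attempt and no reset: what is moved stays moved. The work goes in short steps, each a Python script; the robot and the scene stay as the last script left them, time stands still between calls to the robot, and variables do not carry over. Pictures are saved under pics/ and viewed, and the job is handed in when it is done.

```bash
ls; mkdir -p pics; python3 - <<'E'
from rig import robot
import cv2,numpy as np
for n in ["scene","side","wrist"]:
    p,d=robot.grab_frame(n); cv2.imwrite(f"pics/{n}0.png",p[:,:,::-1]); np.savez(f"pics/{n}0.npz",p=p,d=d)
    i=robot.camera_info(n); print(n,{k:np.round(v,3).tolist() for k,v in i.items() if not isinstance(v,str)}, (d>0).mean())
print(robot.read_t(),robot.read_tcp_rot())
E
```

```text
pics
scene {'vfov': 54.806, 'cx': 275.171, 'cy': 211.529, 'view': [[0.071, 0.997, 0.003, -0.026], [0.72, -0.049, -0.692, -0.279], [-0.69, 0.051, -0.722, 1.664], [0.0, 0.0, 0.0, 1.0]]} 0.995829081632653
side {'vfov': 44.206, 'cx': 285.913, 'cy': 204.013, 'view': [[0.687, -0.726, 0.012, -0.354], [-0.483, -0.469, -0.74, 0.328], [0.543, 0.503, -0.673, 1.389], [0.0, 0.0, 0.0, 1.0]]} 0.9961267006802721
wrist {'vfov': 60.643, 'cx': 281.948, 'cy': 204.349, 'T_tool_cam': [[-0.0, -0.951, -0.308, 0.083], [1.0, -0.0, 0.0, -0.001], [-0.0, -0.308, 0.951, -0.157], [0.0, 0.0, 0.0, 1.0]]} 0.9960884353741497
0.15 [[ 9.46088144e-01 -3.23909143e-01 -3.00517097e-04]
 [-3.23909253e-01 -9.46087260e-01 -1.30074154e-03]
 [ 1.37006679e-04  1.32795642e-03 -9.99999109e-01]]
```

View pics/scene0.png

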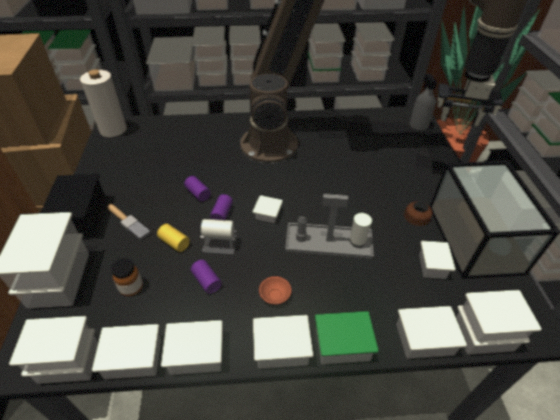

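View pics/side0.png

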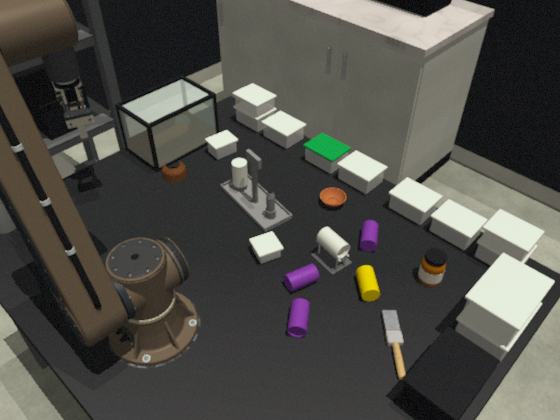

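View pics/wrist0.png

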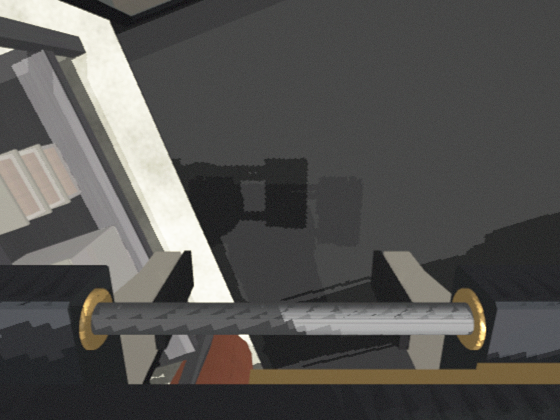

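The scene view shows the loose cup on its rest at about (217,229), with its mouth to the left. The caddy has its handle at (334,200), the empty peg at (301,228) and the taken peg at (361,228). Next I turn these pixels into positions.

```bash
cat > h.py <<'E'
import numpy as np,cv2
from rig import robot
def cloud(n,p,d,T=None):
    i=robot.camera_info(n); f=210/np.tan(np.radians(i['vfov']/2))
    v,u=np.mgrid[:420,:560]
    c=np.stack([(u-i['cx'])/f*d,(v-i['cy'])/f*d,d],-1)
    M=np.linalg.inv(np.array(i['view'])) if T is None else T@np.array(i['T_tool_cam'])
    return c@M[:3,:3].T+M[:3,3]
def proj(n,P):
    i=robot.camera_info(n); f=210/np.tan(np.radians(i['vfov']/2)); V=np.array(i['view'])
    c=V[:3,:3]@P+V[:3,3]; return np.array([f*c[0]/c[2]+i['cx'],f*c[1]/c[2]+i['cy']])
E
python3 - <<'E'
from h import *
for n in ["scene","side","wrist"]:
    print({k:v for k,v in robot.camera_info(n).items() if k not in('view','T_tool_cam')})
for n in ["scene","side"]:
    z=np.load(f"pics/{n}0.npz"); X=cloud(n,z['p'],z['d']); np.save(f"pics/{n}X.npy",X)
    print(n)
    pts={"scene":[(217,229),(225,229),(205,229),(334,196),(334,205),(361,217),(361,230),(301,219),(300,232),(290,250),(320,248),(275,292),(268,203),(210,248),(250,260),(150,190)],
    "side":[(333,240),(252,158),(240,163),(240,175),(270,196),(270,205),(265,240),(240,192),(333,203),(300,350),(270,215)]}[n]
    for u,v in pts: print((u,v),z['p'][v,u],X[v,u].round(3))
    big=cv2.resize(z['p'][160:300,180:400,::-1] if n=="scene" else z['p'][130:290,200:370,::-1],None,fx=3.6,fy=3.6,interpolation=cv2.INTER_CUBIC)
    big=np.clip(big.astype(float)*1.3,0,255).astype('uint8')
    cv2.imwrite(f"pics/{n}0z.png",big)
E
```

```text
{'vfov': 54.80639204390527, 'cx': 275.1708124365164, 'cy': 211.5290523615695}
{'vfov': 44.206203928676594, 'cx': 285.9132449416739, 'cy': 204.01313879418007}
{'vfov': 60.643031863169504, 'cx': 281.9483945775045, 'cy': 204.34860158580153}
scene
(217, 229) [222 220 199] [ 0.538 -0.188  0.094]
(225, 229) [227 225 209] [ 0.541 -0.163  0.096]
(205, 229) [206 203 181] [ 0.533 -0.224  0.092]
(334, 196) [129 127 120] [0.537 0.155 0.209]
(334, 205) [56 55 51] [0.54  0.158 0.175]
(361, 217) [233 238 224] [0.543 0.245 0.121]
(361, 230) [111 110  98] [0.573 0.242 0.097]
(301, 219) [84 83 80] [0.526 0.067 0.107]
(300, 232) [62 59 57] [0.527 0.066 0.049]
(290, 250) [67 66 62] [0.566 0.032 0.01 ]
(320, 248) [133 131 123] [0.565 0.127 0.011]
(275, 292) [183 107  76] [ 0.711 -0.025  0.004]
(268, 203) [232 237 222] [ 0.389 -0.026  0.045]
(210, 248) [87 83 82] [ 0.538 -0.218  0.006]
(250, 260) [45 45 41] [ 0.587 -0.094 -0.003]
(150, 190) [38 35 38] [ 0.249 -0.447  0.001]
side
(333, 240) [230 228 212] [ 0.504 -0.197  0.099]
(252, 158) [61 61 59] [0.52  0.153 0.2  ]
(240, 163) [229 236 219] [0.548 0.244 0.116]
(240, 175) [135 134 121] [0.529 0.226 0.085]
(270, 196) [97 97 91] [0.509 0.065 0.103]
(270, 205) [74 74 70] [0.505 0.061 0.071]
(265, 240) [229 236 219] [ 0.403 -0.018  0.044]
(240, 192) [102 101  96] [0.529 0.231 0.007]
(333, 203) [196 115  64] [ 0.709 -0.037  0.008]
(300, 350) [60 58 60] [ 0.217 -0.333  0.002]
(270, 215) [71 71 68] [0.502 0.059 0.03 ]
```

View pics/scene0z.png

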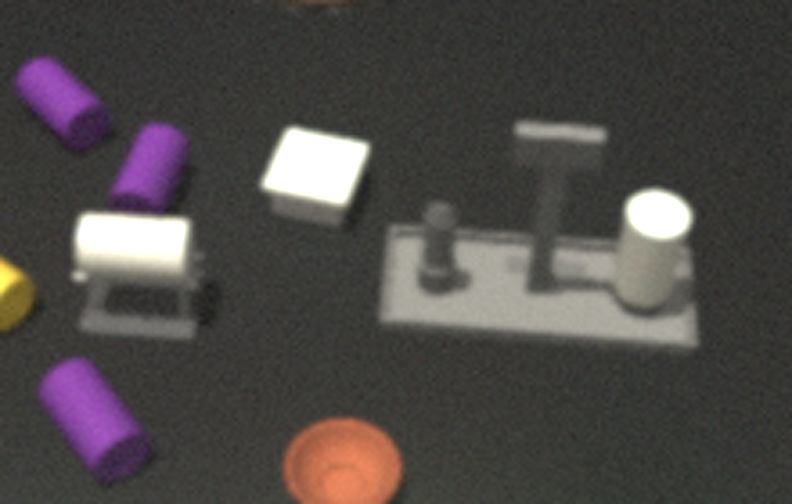

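View pics/side0z.png

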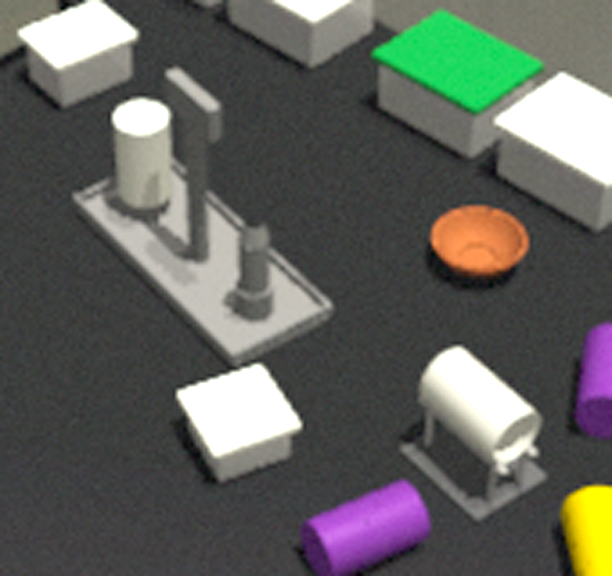

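```bash
python3 - <<'E'
from h import *
for n in ["scene","side"]:
    z=np.load(f"pics/{n}0.npz"); X=np.load(f"pics/{n}X.npy"); hsv=cv2.cvtColor(z['p'],cv2.COLOR_RGB2HSV)
    x,y,h=X[...,0],X[...,1],X[...,2]
    def box(a,b,c,d,e,f): return (x>a)&(x<b)&(y>c)&(y<d)&(h>e)&(h<f)
    def rep(s,m):
        if m.sum()<4: print(s,m.sum());return
        P=X[m]; r=cv2.minAreaRect((P[:,:2]*1000).astype(np.float32))
        print(n,s,m.sum(),'mean',P.mean(0).round(4),'rect c',np.round(r[0],1),'size',np.round(r[1],1),'ang',round(r[2],1),'zmax',np.percentile(h[m],[50,98]).round(4))
    rep('handle',box(.48,.60,.10,.21,.195,.23))
    rep('othertop',box(.48,.60,.2,.3,.115,.13))
    rep('peg',box(.48,.60,.02,.11,.04,.13))
    rep('pegtip',box(.48,.60,.02,.11,.108,.13))
    rep('tray',box(.45,.62,-.0,.32,.005,.024))
    m=box(.46,.62,-.28,-.10,.065,.12)&(hsv[...,1]<60)&(hsv[...,2]>110)
    rep('cup',m); P=X[m]; 
    q=P[:,:2]-P[:,:2].mean(0); w,v=np.linalg.eigh(q.T@q); print('axis',v[:,1],np.degrees(np.arctan2(v[1,1],v[0,1])), 'extent',np.ptp(q@v[:,1]))
    # fit a horizontal cylinder axis radius 26 at z=.075
    from scipy.optimize import least_squares
    def res(t):
        a,b,c=t; nrm=np.array([np.cos(a),np.sin(a)]); s=P[:,:2]@nrm-b
        return np.hypot(s,P[:,2]-c)-.026
    r=least_squares(res,[0.0,.53,.075],loss='soft_l1',f_scale=.003); print('fit',r.x,np.abs(res(r.x)).mean())
    a=r.x[0]; ax=np.array([-np.sin(a),np.cos(a)]); s=P[:,:2]@ax; print('ends',np.percentile(s,[0,1,99,100]), 'normang',np.degrees(a))
    Q=s; mid=(np.percentile(s,1)+np.percentile(s,99))/2; print('mid',np.array([np.cos(a),np.sin(a)])*r.x[1]+ax*mid)
    rep('restplate',box(.46,.62,-.28,-.10,.002,.012)&(hsv[...,2]>55))
    rep('tublow',box(.33,.46,-.09,.04,.03,.06)); rep('dish',box(.6,.8,-.1,.1,.015,.04))
E
```

```text
scene handle 135 mean [0.5366 0.1598 0.2032] rect c [534.2 161.2] size [68.7 19.5] ang 77.2 zmax [0.204  0.2079]
scene othertop 175 mean [0.5505 0.2484 0.1185] rect c [550.8 248.2] size [49.  51.8] ang 55.9 zmax [0.1186 0.1218]
scene peg 159 mean [0.5275 0.0705 0.0784] rect c [522.1  71.8] size [26.5 27.9] ang 20.2 zmax [0.0805 0.1132]
scene pegtip 10 mean [0.5262 0.071  0.1114] rect c [526.3  71.2] size [15.6  5.2] ang 88.5 zmax [0.1104 0.1148]
scene tray 1950 mean [0.541  0.155  0.0112] rect c [534.4 161.7] size [288.6 147.8] ang 88.4 zmax [0.0103 0.0207]
scene cup 449 mean [ 0.5294 -0.1889  0.0927] rect c [ 522.7 -189.3] size [91.6 47.1] ang 82.9 zmax [0.0951 0.1024]
axis [0.13146994 0.99132016] 82.44545724766243 extent 0.09158343664022792
fit [-0.15705249  0.54027004  0.07463365] 0.0017546921875617849
ends [-0.15128037 -0.14831671 -0.05997559 -0.05938956] normang -8.998444846572403
mid [ 0.51733146 -0.18736675]
scene restplate 244 mean [ 0.5419 -0.1955  0.0059] rect c [ 552.6 -206.4] size [127.3 141.4] ang 84.1 zmax [0.0059 0.0108]
scene tublow 437 mean [ 0.4031 -0.0282  0.044 ] 
[... 749 characters left out ...]
42 mean [ 0.5043 -0.1903  0.0919] rect c [ 512.  -188.8] size [92.5 51.3] ang 81.8 zmax [0.0942 0.1024]
axis [0.13019096 0.99148894] 82.51937270807126 extent 0.09294072239969653
fit [-0.15540254  0.53708848  0.07323994] 0.002029339827819104
ends [-0.15344719 -0.152915   -0.06328881 -0.06122669] normang -8.90390977834858
mid [ 0.51388442 -0.18992857]
side restplate 220 mean [ 0.5101 -0.2064  0.0057] rect c [ 541.8 -195.2] size [150.7 171.3] ang 2.2 zmax [0.0054 0.0111]
side tublow 549 mean [ 0.3912 -0.0318  0.0431] rect c [394.1 -26.4] size [91.4 82. ] ang 70.2 zmax [0.0433 0.0487]
side dish 205 mean [ 0.7224 -0.02    0.0233] rect c [717.1 -25.7] size [98.1 85.3] ang 40.4 zmax [0.0235 0.0326]
```

```bash
cat >> h.py <<'E'
U=np.array([0,0,1.])
def pickR(m,a):
    m=np.append(np.array(m)/np.linalg.norm(m),0); z=-np.cos(a)*U+np.sin(a)*m; x=-m*np.cos(a)-np.sin(a)*U
    return np.stack([x,np.cross(z,x),z],1)
def placeR(phi,a):
    e=np.array([np.cos(phi),np.sin(phi),0]); z=np.cos(a)*e-np.sin(a)*U; x=np.cos(a)*U+np.sin(a)*e
    return np.stack([x,np.cross(z,x),z],1)
def tcp(g,R,b=.019): return np.asarray(g)+b*R[:,2]
E
python3 - <<'E'
from h import *
R2=np.radians
m=np.array([-.155,-.988])
for a in (0,15,30,45):
    R=pickR(m,R2(a)); g=np.array([.515,-.189,.076])-.01*np.append(m,0)
    r=[]
    for dz in (0,.12,.2):
        q=robot.ik(tcp(g+[0,0,dz],R),R); r.append(None if q is None else np.round(q))
    print('pick',a,r)
for a in (0,15,30,45):
    for phi in range(-30,121,15):
        R=placeR(R2(phi),R2(a)); g=np.array([.516,.07,.084])
        r=[robot.ik(tcp(g+[0,0,dz],R),R) for dz in (0,.04,.1,.13)]
        print('place',a,phi,[None if q is None else np.round(q).astype(int).tolist() for q in r])
R=np.stack([[0,1,0],[1,0,0],[0,0,-1]],1).astype(float)
y=R2(-10)
for s in (1,-1):
    R=np.stack([s*np.array([-np.sin(y),np.cos(y),0]),s*np.array([np.cos(y),np.sin(y),0]),[0,0,-1]],1)
    print('handle',[robot.ik([.531,.16,zz],R) for zz in (.17,.27,.35)])
E
```

```text
pick 0 [array([  1.,  18., -28.,   0., -44., 170.]), array([  1.,  11., -20.,   0., -60., 170.]), array([  1.,   7., -13.,   0., -70., 170.])]
pick 15 [array([ 10.,  19., -38.,  22., -41., 143.]), array([ 11.,  11., -28.,  17., -57., 151.]), array([ 11.,   7., -21.,  15., -68., 154.])]
pick 30 [array([ 16.,  22., -44.,  40., -45., 122.]), array([ 17.,  13., -35.,  31., -60., 134.]), array([ 18.,   9., -28.,  28., -70., 139.])]
pick 45 [array([ 20.,  27., -46.,  49., -54., 108.]), array([ 22.,  18., -39.,  41., -67., 120.]), array([ 23.,  13., -34.,  38., -75., 127.])]
place 0 -30 [None, None, None, None]
place 0 -15 [None, None, None, None]
place 0 0 [None, None, None, None]
place 0 15 [[-39, 81, -54, -117, -115, -51], [-40, 75, -57, -118, -113, -54], None, None]
place 0 30 [[-42, 63, -44, -107, -95, -74], [-42, 55, -46, -107, -93, -80], [-42, 41, -47, -108, -90, -92], [-42, 33, -47, -107, -87, -99]]
place 0 45 [[-39, 53, -33, -96, -90, -93], [-39, 47, -35, -96, -89, -99], [-39, 36, -36, -96, -88, -108], [-39, 31, -36, -96, -87, -113]]
place 0 60 [[-34, 50, -23, -86, -91, -107], [-34
[... 4030 characters left out ...]
 [0, 31, 0, -38, -86, -138], [0, 27, 2, -38, -92, -142], [0, 25, 4, -38, -94, -144]]
handle [array([ 37.0019714 ,  11.8413035 , -19.27196615,   0.        ,
       -58.88673035, 132.9980286 ]), array([ 37.0019714 ,   7.70498064, -10.77222014,   0.        ,
       -71.52279922, 132.9980286 ]), array([ 37.0019714 ,   5.91025666,  -2.66931357,   0.        ,
       -81.42042977, 132.9980286 ])]
handle [array([ 37.0019714 ,  11.8413035 , -19.27196615,   0.        ,
       -58.88673035, -47.0019714 ]), array([ 37.0019714 ,   7.70498064, -10.77222014,   0.        ,
       -71.52279922, -47.0019714 ]), array([ 37.0019714 ,   5.91025666,  -2.66931357,   0.        ,
       -81.42042977, -47.0019714 ])]
```

```bash
cat >> h.py <<'E'
def wshot(name):
    T=np.eye(4); T[:3,3]=robot.read_position(); T[:3,:3]=robot.read_tcp_rot()
    p,d=robot.grab_frame("wrist"); cv2.imwrite(f"pics/{name}.png",p[:,:,::-1]); X=cloud("wrist",p,d,T); np.savez(f"pics/{name}.npz",p=p,d=d,X=X,T=T); return p,X
E
python3 - <<'E'
from h import *
R=np.diag([1.,-1,-1])
P=robot.read_position(); robot.servo_line([P[0],P[1],.38],speed=.2)
print(robot.ik([.46,.15,.40],R))
robot.goto([.46,.15,.40],R); wshot("w1"); 
print(robot.ik([.46,-.16,.36],R)); robot.goto([.46,-.16,.36],R); wshot("w2"); print(robot.read_t(),robot.read_qpos())
E
```

```text
[ 41.4146008   -1.79799841  -4.52574506   0.         -87.27225335
  48.5853992 ]
[  4.01302494  -1.11699147  -8.83304056   0.         -82.28395091
  85.98697506]
4.325 [ 4.12228656e+00 -1.11429365e+00 -8.81015631e+00 -8.69773430e-03
 -8.22829150e+01  8.59462736e+01]
```

View pics/w1.png

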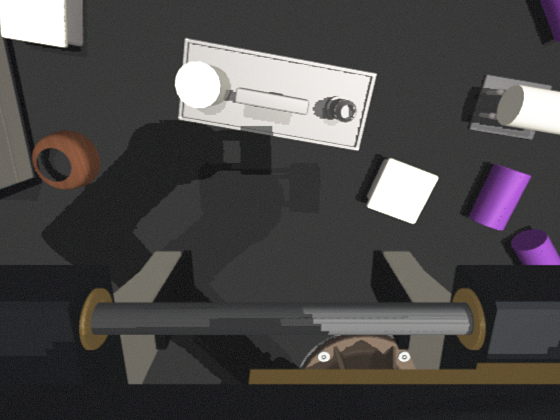

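View pics/w2.png

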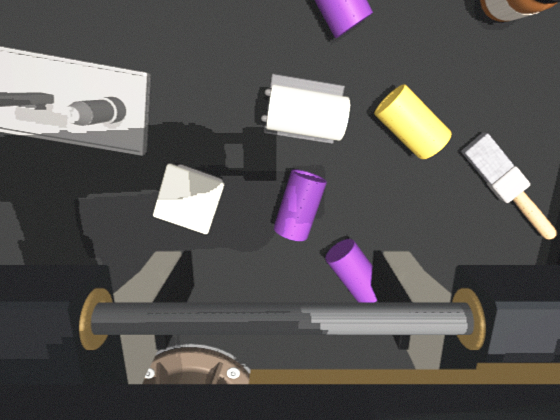

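w1 shows the tray with corners at about (185,40), (375,73), (358,150) and (178,120), the handle at (272,100) and the empty peg tip at (345,112). w2 shows the cup at (308,108), with its mouth to the right. I'll measure from these two views.

```bash
python3 - <<'E'
from h import *
from scipy.optimize import least_squares
for n in ("w1","w2"):
    z=np.load(f"pics/{n}.npz"); X=z['X']; p=z['p']; hsv=cv2.cvtColor(p,cv2.COLOR_RGB2HSV)
    x,y,h=X[...,0],X[...,1],X[...,2]; vis=np.arange(420)[:,None]<245
    def box(a,b,c,d,e,f): return (x>a)&(x<b)&(y>c)&(y<d)&(h>e)&(h<f)&vis
    def rep(s,m):
        if m.sum()<4: print(s,m.sum());return
        P=X[m]; r=cv2.minAreaRect((P[:,:2]*1000).astype(np.float32))
        print(n,s,m.sum(),'mean',P.mean(0).round(4),'rect c',np.round(r[0],1),'size',np.round(r[1],1),'ang',round(r[2],1),'z50,98',np.percentile(h[m],[50,98]).round(4))
    rep('handle',box(.48,.60,.10,.21,.198,.23))
    rep('othertop',box(.48,.60,.2,.3,.112,.13))
    rep('pegtip',box(.48,.60,.02,.11,.110,.13))
    rep('tray',box(.45,.62,-.0,.32,.005,.014)&(hsv[...,2]>120)); rep('trayall',box(.45,.62,-.0,.32,.005,.024)&(hsv[...,2]>120))
    m=box(.44,.62,-.28,-.10,.08,.12)&(hsv[...,1]<60)&(hsv[...,2]>90)
    rep('cup',m)
    if m.sum()>50:
        P=X[m]
        def res(t):
            a,b,c=t; return np.hypot(P[:,:2]@[np.cos(a),np.sin(a)]-b,P[:,2]-c)-.026
        r=least_squares(res,[-.15,.53,.075],loss='soft_l1',f_scale=.003); a=r.x[0]; ax=np.array([-np.sin(a),np.cos(a)]); s=P[:,:2]@ax
        e=np.percentile(s,[.5,99.5]); print('fit',r.x,np.abs(r.fun).mean(),e,np.ptp(e),'mid',np.array([np.cos(a),np.sin(a)])*r.x[1]+ax*e.mean())
    rep('table',box(.3,.7,-.5,.4,-.02,.004))
E
```

```text
w1 handle 1136 mean [0.532  0.1616 0.205 ] rect c [531.8 161.5] size [70. 14.] ang 80.2 z50,98 [0.2051 0.2066]
w1 othertop 1638 mean [0.5473 0.2496 0.1182] rect c [547.  249.8] size [49.7 51.3] ang 0.9 z50,98 [0.1182 0.1199]
w1 pegtip 41 mean [0.5177 0.077  0.1123] rect c [516.9  73.7] size [17.8 19.1] ang 58.5 z50,98 [0.1122 0.1147]
w1 tray 9264 mean [0.5341 0.1523 0.0093] rect c [531.6 161.8] size [262.6 102.4] ang 80.2 z50,98 [0.0093 0.0114]
w1 trayall 10710 mean [0.5346 0.1525 0.0105] rect c [531.7 161.7] size [270.7 110.2] ang 80.3 z50,98 [0.0095 0.0193]
w1 cup 2025 mean [ 0.5176 -0.1653  0.094 ] rect c [ 517.1 -178.7] size [76.5 50.4] ang 81.0 z50,98 [0.0956 0.1011]
fit [-0.15441119  0.53837611  0.07359552] 0.0015680059044432901 [-0.12704003 -0.05985769] 0.06718234200911061 mid [ 0.51759837 -0.17513837]
w1 table 80157 mean [ 0.4928  0.0745 -0.0007] rect c [479.8  42.2] size [359.6 715.5] ang 0.0 z50,98 [-0.0007  0.0014]
handle 0
othertop 0
w2 pegtip 72 mean [0.5172 0.0664 0.1121] rect c [517.   68.6] size [19.4 12.2] ang 3.1 z50,98 [0.1121 0.1148]
w2 tray 8770 mean [0.5296 0.1301 0.0092] rect c [527.6 126.7] size [200.6 106.5] ang 80.2 z50,98 [0.0092 0.0112]
w2 trayall 9928 mean [0.5295 0.1266 0.0102] rect c [525.8 126.8] size [201.  110.1] ang 80.2 z50,98 [0.0094 0.0189]
w2 cup 3422 mean [ 0.5172 -0.1873  0.0951] rect c [ 515.9 -187.6] size [90.1 50.7] ang 81.0 z50,98 [0.0968 0.101 ]
fit [-0.15570025  0.53864911  0.07389363] 0.0005553389924588992 [-0.14968729 -0.06083749] 0.088849804042579 mid [ 0.51580993 -0.1875184 ]
w2 table 97894 mean [ 0.4948 -0.1439 -0.0007] rect c [ 480.8 -106.9] size [342.3 786.2] ang 0.0 z50,98 [-0.0007  0.0013]
```

```bash
python3 - <<'E'
from h import *
a=np.radians(30); m=np.array([-.155,-.988,0]); m/=np.linalg.norm(m)
R=pickR(m[:2],a); g=np.array([.516,-.1875,.0755])-.010*m
pre=tcp(g-.12*R[:,2],R)
robot.goto(pre,R); robot.servo_line(tcp(g,R),speed=.12)
print(robot.read_position()-tcp(g,R),robot.read_force())
robot.move_gripper(0.0); print(robot.read_grip_width()*.088,robot.read_force(),robot.read_t())
P=robot.read_position(); robot.servo_line(P+[0,0,.02],speed=.1)
robot.servo_line(P+[0,0,.26],speed=.25)
print(robot.read_grip_width()*.088,robot.read_force(),robot.read_t(),robot.read_qpos())
p,d=robot.grab_frame("scene"); cv2.imwrite("pics/s2.png",p[:,:,::-1]); p,d=robot.grab_frame("side"); cv2.imwrite("pics/d2.png",p[:,:,::-1])
E
```

```text
[0.00062286 0.00015736 0.00064585] [-0.28457731  0.08739198 -0.3535541 ]
0.05205469236774437 [1.48400885 0.23651516 1.27627412] 7.0167
0.052123656978627995 [ 0.65649443  0.39989411 -1.73165831] 8.475 [ 18.2068547    6.85031768 -22.5214201   27.12358471 -77.05493567
 142.84291218]
```

View pics/s2.png

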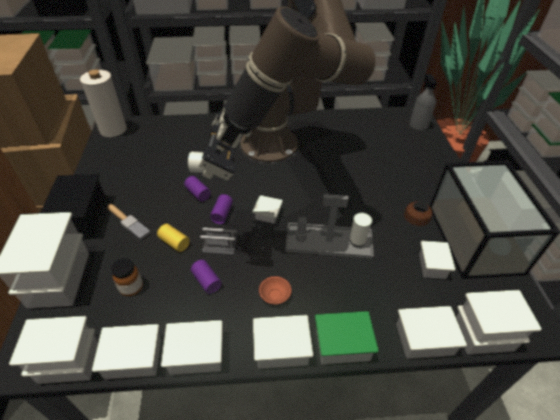

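View pics/d2.png

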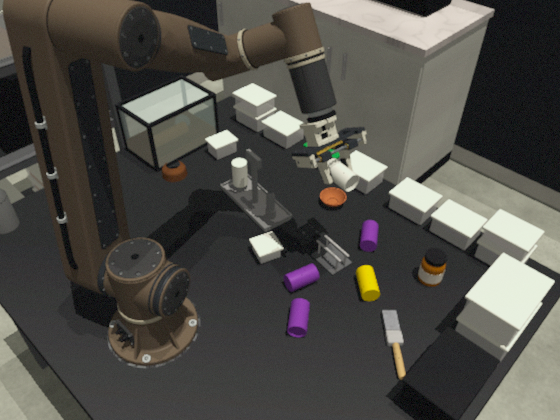

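```bash
python3 - <<'E'
from h import *
for phi in (75,90):
  R=placeR(np.radians(phi),np.radians(30))
  for y,z in ((-.1,.35),(-.1,.42),(0,.35),(.073,.35),(.073,.28),(.073,.22)):
    q=robot.ik(tcp([.5165,y,z],R),R); print(phi,y,z,None if q is None else np.round(q,0))
E
```

```text
75 -0.1 0.35 [ -32.   15.    4.  -57.  -99. -161.]
75 -0.1 0.42 [ -33.   12.    9.  -58. -104. -168.]
75 0 0.35 [ -24.   10.   -3.  -59.  -91. -165.]
75 0.073 0.35 [ -16.    7.   -6.  -60.  -85. -168.]
75 0.073 0.28 [ -17.   11.  -11.  -61.  -81. -160.]
75 0.073 0.22 [ -17.   16.  -14.  -63.  -77. -153.]
90 -0.1 0.35 [ -29.   21.   12.  -54. -109. -156.]
90 -0.1 0.42 [ -29.   19.   17.  -56. -114. -163.]
90 0 0.35 [ -21.   16.    5.  -56. -102. -159.]
90 0.073 0.35 [ -14.   13.    1.  -58.  -96. -162.]
90 0.073 0.28 [ -14.   18.   -3.  -57.  -91. -155.]
90 0.073 0.22 [ -14.   22.   -6.  -57.  -87. -149.]
```

```bash
python3 - <<'E'
from h import *
R=placeR(np.radians(90),np.radians(30))
robot.goto(tcp([.5165,-.1,.35],R),R); print(robot.read_t(),robot.read_grip_width()*.088)
robot.servo_line(tcp([.5165,.073,.24],R),speed=.15); robot.dwell(.2)
print(robot.read_t(),robot.read_position()-tcp([.5165,.073,.24],R),robot.read_force())
for n in ("scene","side"):
    p,d=robot.grab_frame(n); X=cloud(n,p,d); np.savez(f"pics/{n}3.npz",p=p,X=X); cv2.imwrite(f"pics/{n}3.png",p[:,:,::-1])
wshot("w3")
E
```

```text
12.8833 0.052318483648857717
14.6 [ 0.0002013  -0.00046287  0.00018704] [-0.98703586  0.01279982 -1.32849752]
```

View pics/scene3.png

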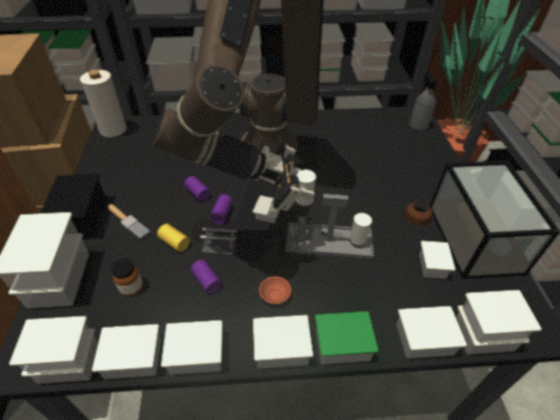

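View pics/side3.png

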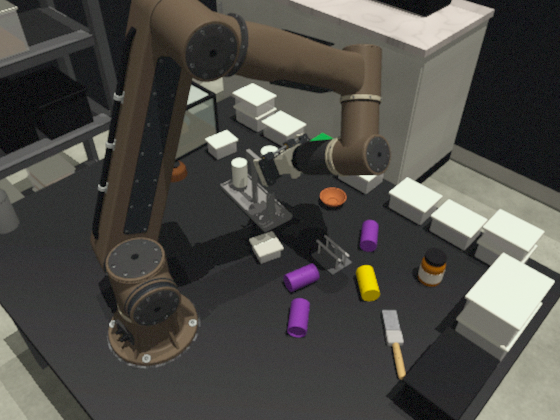

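View pics/w3.png

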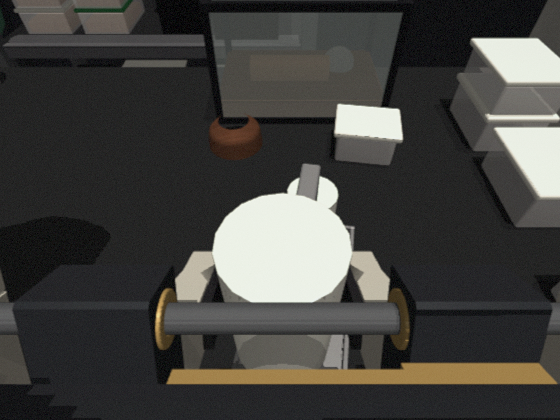

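The cup is held upside down over the empty peg: in the scene view it is at (304,187), above the peg at (301,230). In w3 its base disc is at (282,248). I'll check the base centre, height and tilt.

```bash
python3 - <<'E'
from h import *
z=np.load("pics/w3.npz"); X=z['X']; p=z['p']; 
def rep(n,X,p,lo,hi):
    m=(abs(X[...,0]-.5165)<.05)&(abs(X[...,1]-.073)<.05)&(X[...,2]>lo)&(X[...,2]<hi)&(p.min(-1)>120)
    P=X[m]; r=cv2.minEnclosingCircle((P[:,:2]*1000).astype(np.float32)); A=np.c_[P[:,:2],np.ones(len(P))]
    print(n,m.sum(),P.mean(0).round(4),r,'slopes deg',np.degrees(np.linalg.lstsq(A,P[:,2],rcond=None)[0][:2]).round(1))
rep('w',X,p,.265,.285)
z=np.load("pics/scene3.npz"); rep('s',z['X'],z['p'],.27,.29)
# side walls as seen by the scene camera
X=z['X'];p=z['p']; m=(abs(X[...,0]-.53)<.05)&(abs(X[...,1]-.073)<.05)&(X[...,2]>.18)&(X[...,2]<.262)&(p.min(-1)>80)
for a,b in((.18,.20),(.2,.22),(.22,.24),(.24,.262)):
    k=m&(X[...,2]>a)&(X[...,2]<b); print(a,k.sum(),X[k].mean(0).round(4) if k.sum() else '')
# caddy unchanged?
k=(X[...,2]>.195)&(abs(X[...,0]-.53)<.05)&(X[...,1]>.11)&(X[...,1]<.21)&(X[...,2]<.22); print('handle',X[k].mean(0),k.sum())
E
```

```text
w 12192 [0.5161 0.0715 0.2729] ((516.1287841796875, 73.7991714477539), 26.048946380615234) slopes deg [0.1 0.4]
s 184 [0.5189 0.074  0.2732] ((518.0623779296875, 73.68343353271484), 26.9510498046875) slopes deg [ 0.1 -0.3]
0.18 32 [0.5379 0.0629 0.194 ]
0.2 29 [0.5403 0.0646 0.206 ]
0.22 3 [0.5394 0.0924 0.2359]
0.24 112 [0.5446 0.0721 0.2532]
handle [0.53690458 0.16031105 0.20309055] 139
```

```bash
python3 - <<'E'
from h import *
R=placeR(np.radians(90),np.radians(30)); g=lambda z:tcp([.5165,.073,z],R)
f0=robot.read_force()
robot.servo_line(g(.15),speed=.12); print(robot.read_force()-f0)
robot.servo_line(g(.10),speed=.08); print(robot.read_force()-f0)
for z in (.094,.090,.088,.0865):
    robot.servo_line(g(z),speed=.04); df=robot.read_force()-f0; print(z,df)
    if df[2]>2: break
robot.move_gripper(1.0); print(robot.read_grip_width(),robot.read_force(),robot.read_t())
robot.dwell(.3)
P=robot.read_position(); robot.servo_line(P-.10*R[:,2],speed=.1); P=robot.read_position(); robot.servo_line(P+[0,-.06,.16],speed=.25)
robot.dwell(.1)
for n in ("scene","side"):
    p,d=robot.grab_frame(n); X=cloud(n,p,d); np.savez(f"pics/{n}4.npz",p=p,X=X); cv2.imwrite(f"pics/{n}4.png",p[:,:,::-1])
wshot("w4"); print(robot.read_t())
E
```

```text
[-0.27471603  0.7287075  -0.35711891]
[-0.47019344 -0.03680309 -0.897949  ]
0.094 [-1.26026679  0.06635502 -1.07426594]
0.09 [-1.42374959  0.53953957 -2.03606467]
0.088 [ 0.30903482  1.14379612 -0.87885321]
0.0865 [-0.49357297  0.95459414 -0.356976  ]
1.0003599500982538 [0.25985314 1.1516455  0.73739217] 18.275
20.8083
```

View pics/scene4.png

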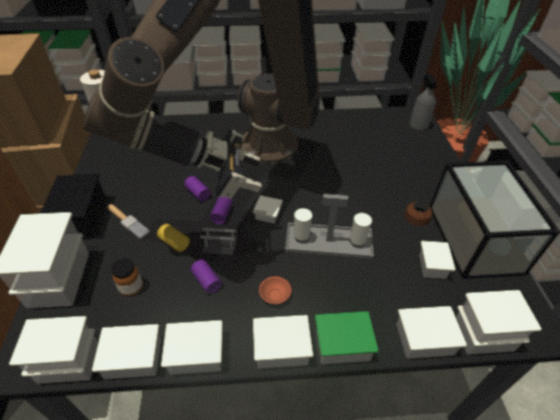

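View pics/w4.png

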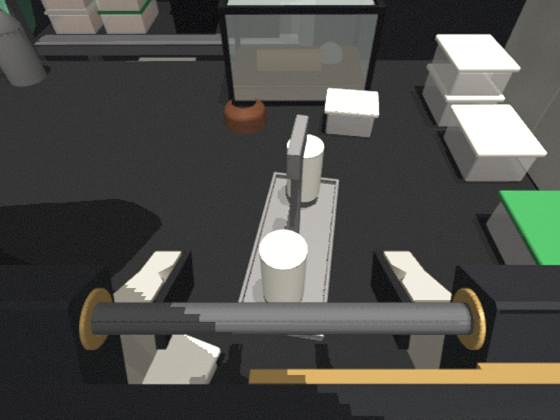

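Both cups now stand on the caddy, at (303,225) and (361,228) in the scene view. I'll check base heights, tilt and the caddy pose from the wrist view at depth, then from above before grasping.

```bash
cat > meas.py <<'E'
from h import *
def meas(f,dz=0,loose=.01):
    z=np.load(f); X=z['X']; p=z['p']; vis=(np.arange(420)[:,None]<(300 if '/w' in f else 420))
    def rep(s,c,r,zc,th):
        m=(np.hypot(X[...,0]-c[0],X[...,1]-c[1])<r)&(abs(X[...,2]-zc-dz)<loose)&(p.min(-1)>th)&vis
        if m.sum()<5: print(f,s,m.sum()); return
        P=X[m]; q=cv2.minEnclosingCircle((P[:,:2]*1000).astype(np.float32)); rr=cv2.minAreaRect((P[:,:2]*1000).astype(np.float32))
        A=np.c_[P[:,:2],np.ones(len(P))]
        print(f,s,m.sum(),P.mean(0).round(4),'circ',np.round(q[0],1),round(q[1],1),'rect',np.round(rr[0],1),np.round(rr[1],1),round(rr[2],1),'slope',np.degrees(np.linalg.lstsq(A,P[:,2],rcond=None)[0][:2]).round(1))
    rep('cup',(.5165,.073),.045,.119,100); rep('other',(.547,.2505),.045,.119,100); rep('handle',(.5318,.1617),.05,.206,40)
E
python3 - <<'E'
from meas import *
meas("pics/w4.npz",loose=.004); meas("pics/scene4.npz",loose=.004)
# view from above, as in w1
R=np.diag([1.,-1,-1])
print(robot.ik([.46,.15,.40],R), robot.read_qpos())
robot.goto([.46,.0,.42],R); robot.goto([.46,.15,.40],R); wshot("w5"); meas("pics/w5.npz",loose=.004); print(robot.read_t())
E
```

```text
pics/w4.npz cup 1537 [0.5156 0.0719 0.118 ] circ [515.7  73.8] 26.5 rect [515.7  73.4] [51.3 50.9] 41.5 slope [0.  0.4]
pics/w4.npz other 357 [0.5566 0.2452 0.1178] circ [547.8 248.9] 26.4 rect [548.7 248.2] [49.3 47.4] 34.8 slope [-0.3  0.7]
pics/w4.npz handle 553 [0.5312 0.1565 0.2047] circ [529.5 159.8] 34.9 rect [531.4 159.4] [69.4 14. ] 80.3 slope [-1.   0.5]
pics/scene4.npz cup 170 [0.5195 0.0733 0.1182] circ [519.2  71.1] 27.5 rect [517.4  72.4] [52.2 48.4] 19.0 slope [-0.5  0.8]
pics/scene4.npz other 177 [0.5503 0.2489 0.118 ] circ [549.4 249.4] 26.0 rect [549.2 249.3] [48.7 49.7] 47.9 slope [-1.4 -1.2]
pics/scene4.npz handle 98 [0.5351 0.16   0.2049] circ [533.7 161.3] 34.4 rect [534.7 161.2] [68.4 16.7] 82.3 slope [-0.3 -0.3]
[ 41.4146008   -1.79799841  -4.52574506   0.         -87.27225335
  48.5853992 ] [ -26.23364788   22.76094855    6.09363672  -52.85983777 -103.0197243
 -151.94306558]
pics/w5.npz cup 1518 [0.5163 0.075  0.1183] circ [515.9  74.6] 25.9 rect [515.9  74.9] [50.9 50.8] 62.8 slope [-0. -0.]
pics/w5.npz other 1622 [0.5473 0.2499 0.1182] circ [547. 250.] 25.8 rect [546.9 250.1] [49.7 51.5] 0.1 slope [-0.2  0.1]
pics/w5.npz handle 1120 [0.532  0.1615 0.2051] circ [531.7 161.5] 35.2 rect [531.8 161.5] [70.2 14. ] 80.3 slope [-0.2  0. ]
24.9833
```

View pics/w5.png

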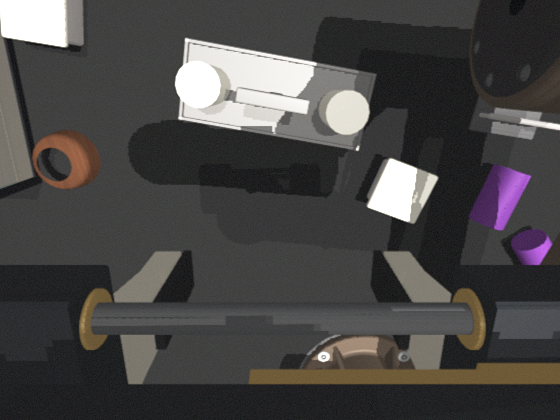

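```bash
python3 - <<'E'
from h import *
print(robot.read_qpos().round(1),robot.read_position())
y=np.radians(-9.75)
for s in (1,-1):
    R=np.stack([s*np.array([-np.sin(y),np.cos(y),0]),s*np.array([np.cos(y),np.sin(y),0]),[0,0,-1]],1)
    print(s,[robot.ik([.5318,.1615,z],R).round(1) for z in (.17,.27,.35)])
E
```

```text
[ 174.7  -76.7   -4.5    0.  -162.2  -84.7] [0.45997626 0.14972769 0.40027601]
1 [array([ 37.1,  12. , -19.1,   0. , -58.9, 133.2]), array([ 37.1,   7.8, -10.6,   0. , -71.5, 133.2]), array([ 37.1,   6. ,  -2.5,   0. , -81.4, 133.2])]
-1 [array([ 37.1,  12. , -19.1,   0. , -58.9, -46.8]), array([ 37.1,   7.8, -10.6,   0. , -71.5, -46.8]), array([ 37.1,   6. ,  -2.5,   0. , -81.4, -46.8])]
```

```bash
python3 - <<'E'
from h import *
R=np.diag([1.,-1,-1]); Q=[];P=[]
for x in (.42,.5,.58,.65):
  for y in (-.2,0,.2):
    for z in (.15,.3,.45):
      q=robot.ik([x,y,z],R)
      if q is not None and abs(q[3])<2: Q.append(q);P.append([x,y,z])
Q.append([174.7,-76.7,-4.5,0,-162.2,-84.7]);P.append([.46,.15,.4003])
Q=np.radians(Q);P=np.array(P); print(np.degrees(Q[:,0]).round(0))
c1,s1=np.cos(Q[:,0]),np.sin(Q[:,0]); r=c1*P[:,0]+s1*P[:,1]; l=-s1*P[:,0]+c1*P[:,1]
f=Q[:,1]-Q[:,2]
A=lambda j2,f:np.c_[np.ones_like(f),np.cos(j2),np.sin(j2),np.cos(f),np.sin(f)]
M=A(Q[:,1],f); kz,ez=np.linalg.lstsq(M,P[:,2],rcond=None)[:2]; kr,er=np.linalg.lstsq(M,r,rcond=None)[:2]
print('lat',l.round(3).min(),l.max(),kz,kr,ez,er)
qa=np.radians([174.7,-76.7,-4.5]);qb=np.radians([37.1,6,-2.5])
for t in np.linspace(0,1,11):
    q=qa+(qb-qa)*t; m=A(q[1:2],q[1:2]-q[2:3]); rr=(m@kr)[0];zz=(m@kz)[0]; L=l.mean()
    print(round(t,1),np.degrees(q).round(0),'xy',np.round([np.cos(q[0])*rr-np.sin(q[0])*L,np.sin(q[0])*rr+np.cos(q[0])*L],3),'z',round(zz,3))
E
```

```text
[ -1.  -1. 130.  27.  27. 153.  50.  50.  50.  -1.  -1. 137.  23.  23.
 157.  43.  43.  43.  -1.  -1.  -1.  19.  19.  19.  37.  37.  37.  -1.
  -1.  -1.  17.  17.  17.  33.  33.  33. 175.]
lat -0.192 -0.19179999999999983 [-1.79388697e-01  6.02099294e-01  5.01232447e-05 -3.45712005e-04
 -4.63696226e-01] [-2.42541497e-04  8.19917399e-04  6.01682310e-01  4.63032288e-01
 -1.58017337e-04] [4.44841621e-08] [1.19959069e-07]
0.0 [175. -77.  -4.] xy [0.46 0.15] z 0.4
0.1 [161. -68.  -4.] xy [0.4   0.065] z 0.459
0.2 [147. -60.  -4.] xy [0.325 0.019] z 0.505
0.3 [133. -52.  -4.] xy [0.251 0.013] z 0.536
0.4 [120. -44.  -4.] xy [0.196 0.043] z 0.554
0.5 [106. -35.  -4.] xy [0.172 0.097] z 0.556
0.6 [ 92. -27.  -3.] xy [0.186 0.157] z 0.543
0.7 [ 78. -19.  -3.] xy [0.239 0.209] z 0.516
0.8 [ 65. -11.  -3.] xy [0.323 0.234] z 0.474
0.9 [51. -2. -3.] xy [0.426 0.22 ] z 0.418
1.0 [37.  6. -2.] xy [0.532 0.162] z 0.351
```

```bash
python3 - <<'E'
from h import *
y=np.radians(-9.75)
R=np.stack([-np.array([-np.sin(y),np.cos(y),0]),-np.array([np.cos(y),np.sin(y),0]),[0,0,-1]],1)
c=np.array([.5318,.1615,0])
q=robot.ik(c+[0,0,.35],R); assert abs(q[0]-37.1)<1 and abs(q[5]+46.8)<2; robot.movej(q)
print(robot.read_t(),robot.read_position(),robot.read_qpos().round(1))
robot.servo_line(c+[0,0,.24],ori=R,speed=.15); robot.servo_line(c+[0,0,.168],ori=R,speed=.08); robot.dwell(.2)
print(robot.read_position()-c,robot.read_force(),robot.read_ft_torque(),robot.read_t())
p,d=robot.grab_frame("side"); cv2.imwrite("pics/d6.png",p[:,:,::-1])
E
```

```text
27.65 [0.53153351 0.16199474 0.35096615] [ 37.1   5.9  -2.5   0.  -81.5 -46.8]
[2.40719706e-04 1.37739362e-04 1.68515058e-01] [ 0.09437571 -1.17814674  0.13042358] [ 0.01264956 -0.0275157   0.02216776] 29.7833
```

View pics/d6.png

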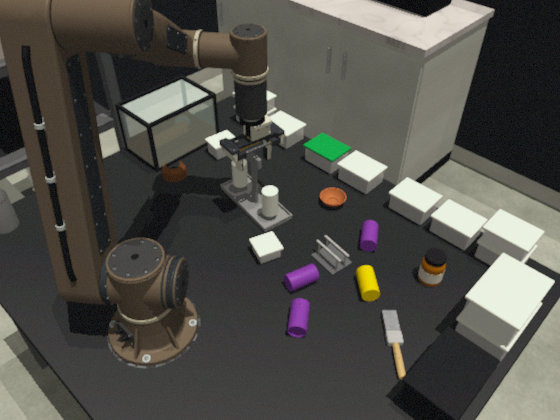

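The side view shows the fingers straddling the handle at (255,155), with both cups standing on their pegs. Next I grip and lift.

```bash
python3 - <<'E'
from meas import *
robot.move_gripper(0.0); print(robot.read_grip_width()*.088,robot.read_force(),robot.read_t()); robot.dwell(.3)
P=robot.read_position(); f0=robot.read_force()
robot.servo_line(P+[0,0,.01],speed=.02); print(robot.read_force()-f0)
robot.servo_line(P+[0,0,.10],speed=.04); robot.dwell(1.0)
print(robot.read_position()-P,robot.read_grip_width()*.088,robot.read_force()-f0,robot.read_ft_torque(),robot.read_t())
for n in ("scene","side"):
    p,d=robot.grab_frame(n); X=cloud(n,p,d); np.savez(f"pics/{n}7.npz",p=p,X=X); cv2.imwrite(f"pics/{n}7.png",p[:,:,::-1])
meas("pics/scene7.npz",dz=.10,loose=.012); meas("pics/side7.npz",dz=.10,loose=.012)
E
```

```text
0.014165240272691216 [0.44521003 0.48710908 0.08864967] 30.975
[-1.19053797 -0.13253133 -6.8932531 ]
[-1.59014146e-05  3.00096366e-06  9.99868811e-02] 0.013738621692832392 [ 0.29292455  0.39671077 -5.83134959] [ 0.13911386 -0.06380746 -0.00362811] 35.3167
pics/scene7.npz cup 210 [0.5202 0.0726 0.2176] circ [516.6  72. ] 28.0 rect [518.5  73.8] [50.9 49.6] 54.8 slope [-3.5  2.8]
pics/scene7.npz other 166 [0.5498 0.2482 0.2181] circ [549.2 250. ] 25.7 rect [549.3 248.3] [44.8 50.4] 76.1 slope [ 0.7 -0.6]
pics/scene7.npz handle 4
pics/side7.npz cup 180 [0.51   0.0692 0.2161] circ [513.4  74.8] 30.7 rect [511.8  71.9] [55.2 51.1] 83.3 slope [2.4 3.5]
pics/side7.npz other 152 [0.5398 0.2441 0.216 ] circ [546.5 245.6] 31.2 rect [541.9 246.7] [51.7 52.9] 72.3 slope [2.1 3.4]
pics/side7.npz handle 131 [0.5237 0.1487 0.305 ] circ [526.3 154. ] 30.3 rect [521.  147.1] [42.8 57.2] 60.3 slope [0.7 8.3]
```

View pics/scene7.png

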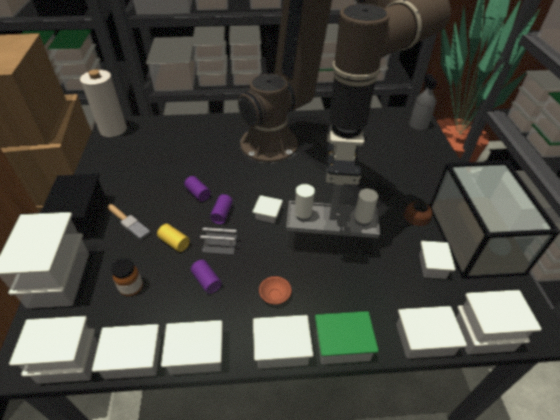

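View pics/side7.png

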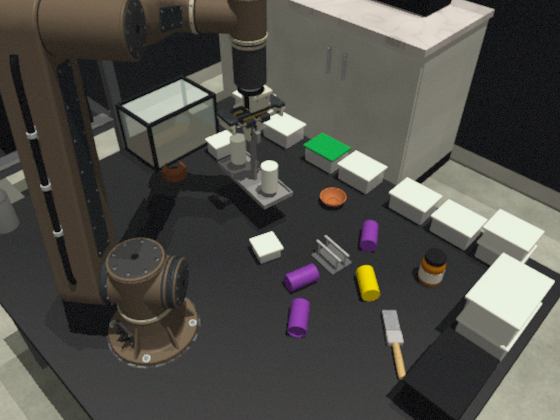

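The caddy hangs level about 10 cm up, with both cups still seated: bases at (304,190) and (366,193) in the scene view, both at z≈0.218. One last check for drift and tilt before handing in.

```bash
python3 - <<'E'
from meas import *
robot.dwell(.8)
p,d=robot.grab_frame("scene"); X=cloud("scene",p,d); np.savez("pics/scene8.npz",p=p,X=X)
meas("pics/scene8.npz",dz=.10,loose=.006)
for X_,n in ((np.load("pics/scene7.npz")['X'],'7'),(X,'8')):
    m=(X_[...,0]>.47)&(X_[...,0]<.61)&(X_[...,1]>.02)&(X_[...,1]<.31)&(X_[...,2]>.095)&(X_[...,2]<.114)
    P=X_[m]; c,*_=np.linalg.lstsq(np.c_[P[:,:2]-[.532,.1615],np.ones(len(P))],P[:,2],rcond=None); print(n,len(P),'tray z/slopes(rad)',c[2].round(4),c[:2].round(3))
print(abs(robot.read_qvel()).max(),robot.read_grip_width()*.088,robot.read_force(),robot.read_t())
robot.job_done()
E
```

```text
pics/scene8.npz cup 195 [0.5191 0.0735 0.2181] circ [515.4  71.9] 28.2 rect [517.5  73.3] [48.5 51.9] 41.9 slope [-0.5 -0. ]
pics/scene8.npz other 166 [0.5499 0.2481 0.2182] circ [549.3 248.1] 26.2 rect [549.4 247.9] [46.8 49.8] 49.2 slope [0.1 0.1]
pics/scene8.npz handle 3
7 1699 tray z/slopes(rad) 0.1093 [-0.012  0.001]
8 1705 tray z/slopes(rad) 0.1093 [-0.011  0.001]
0.07933169090509105 0.013642690522138469 [-0.36971358  0.25688512 -6.48919971] 36.2667
the job is handed in; nothing more can be done
```

I hung the loose cup upside down on the empty peg and let it go with the caddy standing on the table. I then lifted the caddy straight up by its handle and handed the job in at 36.3 s, still holding it. `job_done()` reports no verdict, so success rests on my own checks below.

- **Cup on the peg, after release:** its base measured 0.118 m above the table, the same as the second cup's, and within about 2 mm of the peg's axis. The caddy had not moved.
- **Caddy lifted:** the gripper rose 100 mm and the top of the tray measured 0.109 m, so the underside is about 0.10 m up. Tilt was about 0.01 rad, and two pictures about 0.9 s apart showed no change.
- **Cups while lifted:** both bases were at 0.218 m, so both are still fully on their pegs.
- **Hold:** the fingers stopped about 14 mm apart, matching the handle's thickness, and carried about 6 N, which fits the caddy with two cups.
- **Checks that did not work:** while lifted, the handle's top was hidden by the gripper in the scene view, and the side view gave no usable handle position. The height and tilt figures come from the tray and cups instead.
- **Unplanned motion:** before the handle grasp, a `goto` took the arm into a leaned-back pose. I worked out a high, clear path back before grasping.
- **Bystanders:** they looked unmoved in the pictures, but I did not measure their positions again.

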